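Seat the mirror plate on its kinematic base

ROBOT

A 7-joint arm with a two-finger parallel gripper is mounted at the origin on a cart in front of the work surface, level with it; the furniture and walls round the work are solid. World frame = base frame: x ahead of the robot, y to its left, z up, the work surface at z = 0. Lengths are in m, angles in rad, forces in N, time in s.
With the tool pointing down it reaches from about 0.35 to 0.9 m from the base axis. Payload 19.9 kg.
Tool frame: the origin (TCP) lies on the centre line of the jaws, within the pads' length; the fingertips stand 8 mm ahead of it and the grasp point (between the pads) lies 11 mm behind it; z points along the fingers, y is the direction in which the jaws open and shut (so a half turn about z gives the same grasp; the last joint's range is limited). The gripper opens to 85 mm and grips with 20 to 120 N. Pads are 22 mm wide; open, the fingers measure 114 mm over their backs; the gripper's body (76 mm by 85 mm) begins 54 mm behind the grasp point. The pads swing forward as they close: fully open they stand 13 mm farther back than shut.
Start: joints at [1.21, 0.417, -0.01, 1.614, 0.005, 1.111, -0.053], TCP at [0.196, -0.593, 0.239] pointing down, gripper open.
Joint ranges: [-2.81, 2.81], [-0.39, 2.02], [-1.27, 1.25], [0.06, 2.57], [-1.19, 4.33], [0.19, 2], [-2.82, 2.82]. Speed limits (rad/s): [1.89, 1.89, 2.39, 2.39, 3.01, 3.01, 3.01].

INTERFACE

Orientations are given as a 3x3 rotation matrix whose columns are the frame's x, y, z axes.
In Python, from bench import telemetry, camera, close_job gives the robot as it stands.
- The arm moves only by the shell command python3 -m pendant 'ROWS' [FORCE]. ROWS is JSON, a list of rows, each a list of 7 numbers: the closure in counts, from 0 (fully open) to 255 (shut), then the shift along the tool's x, y, z each as a share of 0.5 m, from -1 to 1, then the turn, a rotation vector about the tool's x, y, z each as a share of 180 degrees, from -1 to 1. In form: [[claw, dx, dy, dz, wx, wy, wz], ...]. A call has 1 to 12 rows; each row is the pose to reach, as a shift and turn from the pose commanded when the call began, along the tool's axes at that moment, turning the shorter way round; what a row does not reach only later rows make up. A row lasts 1/12 s, in which the tool goes at most 41.7 mm and 7.16 degrees, less where a joint would pass 70% of its speed; a pose out of reach is approached as far as the arm can. A call with a number of a shift or a turn outside -1 to 1 is refused whole. A call with a gripper value outside its range is refused whole. The fingers move at their own pace and stop on an object; FORCE is the grip in N (left out, the last holds). Time passes only in rows, so rows that repeat a pose let the fingers close. It gives the time, the measured TCP pose, the force and the opening at its end, in the units of the state.
- telemetry.read_state(): the state, without advancing time (a new reading comes with each control period).
- camera(name): name is "scene" or "top"; returns a dict with "pixels" (400x640x3 uint8, red, green, blue), "range_z" (400x640 float32, m along the optical axis (not along the pixel's ray), 0 where there is no reading), "vfov" (degrees; the focal length in pixels is half the picture's height over the tangent of half this angle, whatever the lens; pixels are square), "cx", "cy" (the principal point, pixels), "R" (3x3) and "t" (3): a world point X has camera coordinates R X + t. Camera axes: x right, y down, z forward; pixel columns grow to the right and rows downward; lengths in m; the calibration is good to about 2 mm. A picture is of the moment at which its call begins.
- close_job(): hands the job in, once; it reports no verdict.
The state is a dict: "time_s": time; "joint_pos": joint angles; "joint_velocities": joint speeds; "joint_efforts": joint torques, N m; "tool_pos": TCP position; "orientation": TCP orientation; "contact_force": force on the tool from outside, world axes, zero at the start; "moment": the same for the moment, N m; "gripper_width": finger opening in m.
Only numpy, scipy, OpenCV 4.12 (cv2) and the standard library are available. Lean on these libraries where they do the work, as an engineer would, in place of code of your own. Each camera call takes 0.05 s, during which the arm holds its last target.

TASK

Pick up the mirror plate and set it on the three balls of the kinematic base with its mirror facing the base's front, then press it gently down between the two sprung jaws until they snap over its side edges and pull it fully home on all three balls. Do not force it, the balls and grooves mark easily; let go of it, and leave the bottles and the slide box where they are.

Things in the scene. Friction and masses are not known exactly. Their poses are not given: they have to be found in the camera images.
- mirror_plate: Aluminium plate 92 (x) by 92 (y) mm with a black mirror head on its middle. Origin: centre of its underside, level with its four feet; z up. Plate z = 8 to 16 mm; side edges y = +-46 are round steel beads along x, 8 mm thick. Underneath, three 90 degree V grooves, 16 mm wide at the mouth (z = 1 mm), run radially through (x, y) = (32, 0), (-16, 27), (-16, -27) mm. 0.34 to 0.50 kg.
- head_top (a point): Centre of the top of the mirror head, the part to grip (across y). Head 30 x 30 mm, 48 mm tall, centred over the plate's origin, from z = 16 to 64 mm above it. Round mirror on its -x face; two small brass knobs on its +x face reach to x = 27 mm.
- base: Kinematic base, fixed. Aluminium foot 120 (x) by 136 (y) by 8 mm; on posts above it a dark deck 100 x 104 mm with three steel balls of 14 mm at (x, y) = (32, 0), (-16, 27), (-16, -27) mm, matching the grooves. Origin: centre of the foot's underside, z up. Plate home: its x, y, z axes along the base's, its origin straight above this one.
- base_front (a point): Middle of the upper front edge of the base's foot, at (-60, 0, 8) mm from the base's origin: the side the mirror must face. The deck's height above the foot is set by hand and NOT measured: its top is anywhere from 40 to 68 mm above the worktop. The plate's origin, when home, is 8 mm above the deck's top: 48 to 76 mm above the worktop.
- jaw_left (a joint): Blue sprung jaw with a steel roller on the base's +y side, reaching 26 mm above the deck's top, hinged along x. Rad: 0 empty, grows outward; about 0.11 as the plate's bead passes the roller, about 0.095 with the plate home. The jaws first meet the plate about 8 mm above home; over the last 2 mm they pull it down and the balls stop it hard.
- jaw_right (a joint): The same jaw on the base's -y side. Pressing the plate through both jaws takes a push of roughly 6 to 17 N. At home the sum of all contact forces between plate and base (balls and jaws) is about 23 N, and each newton of further push adds 1.4 N; a sum over 65 N, a push of about 30 N, damages the balls. Once on the balls the plate does not give: 1 to 2 mm more of a stiff arm is too much.
- reagent_b: Brown bottle, black cap, 40 mm across, 85 mm tall; bystander behind the base. Origin: centre of its underside.
- reagent_c: White bottle, red cap, 55 mm across, 125 mm tall; bystander. Origin: centre of its underside.
- reagent_a: White bottle, blue cap, 48 mm across, 105 mm tall; bystander. Origin: centre of its underside.
- slide_box: Blue lidded box, 57 x 87 x 32 mm; bystander. Origin: centre of its underside.
Not all that is in view belongs to the job. What is shaped like the mirror_plate but orange is not meant.

How it is judged:
On the way, in this order (a step that is already met when the one before it is completed fails the run):
1. the mirror plate is lifted clear of the worktop (height (world z) of mirror_plate above 0.09 m), for 0.1 s.
2. the plate sits home on the balls under both jaws (x of mirror_plate in the frame of base between -0.002 and 0.002 m and y of mirror_plate in the frame of base between -0.002 and 0.002 m and x of base_front in the frame of mirror_plate below 0 m and angle between the x axis of mirror_plate and the x axis of base, either way round below 0.05 rad and angle between mirror_plate's own z axis and vertical below 0.025 rad and value of joint jaw_left between 0.06 and 0.12 rad and value of joint jaw_right between 0.06 and 0.12 rad), for 0.2 s.
At the end, for the whole second after the job is handed in: The mirror plate rests home on the base's three balls: centred within 2 mm, turned true within 0.05 rad with the mirror to the front, level within 0.025 rad, both jaws snapped over its edges (0.06 to 0.12 rad), released and at rest (all of step 2 and linear speed of mirror_plate below 0.01 m/s and angular speed of mirror_plate below 0.1 rad/s and contact force between the fingers and mirror_plate below 0.12 N); the robot touches nothing.
It fails at once if plate forced onto the base: contact forces add up to more than 65 N (a push of about 30 N) (contact force between mirror_plate and base above 65 N).
It fails at once if a bottle or the slide box was moved by more than 25 mm (distance of any of reagent_a, reagent_b, reagent_c, slide_box from where it was at the start of the episode above 0.025 m).
It also fails if it takes over 54 s, if anything falls off the work surface, if the arm or the gripper's body presses on something with over 40 N, if the wrist force passes 120 N, or if a joint passes its speed limit or range.

## Working session

There is one attempt and no reset: what is moved stays moved. The work goes in short steps, Python scripts to look and compute and a shell command to move; the robot and the scene stay as the last step left them, time stands still between calls to the robot, and variables do not carry over. Pictures are saved under pics/ and viewed, and the job is handed in when it is done.

```bash
mkdir -p pics; ls; python3 - <<'E'
from bench import telemetry, camera
import cv2,numpy as np
s=telemetry.read_state()
for k,v in s.items(): print(k,np.round(v,4).tolist())
for n in("scene","top"):
    c=camera(n); cv2.imwrite(f"pics/{n}0.png",c["pixels"][:,:,::-1]); print(n,c["vfov"],c["cx"],c["cy"],c["R"],c["t"])
E
```

```text
pics
time_s 0.0
joint_pos [1.2105, 0.4179, -0.0103, 1.6142, 0.0047, 1.1107, -0.053]
joint_velocities [0.0005, -0.0007, 0.0014, 0.0016, 0.001, 0.0013, 0.0011]
joint_efforts [-0.0001, -86.4469, 0.6787, -43.4905, 0.019, 0.0075, 0.0]
tool_pos [0.1958, -0.5932, 0.2387]
orientation [[0.9496, 0.3134, -0.0005], [0.3134, -0.9496, 0.0012], [-0.0001, -0.0012, -1.0]]
contact_force [-0.1496, -0.0798, -0.2114]
moment [0.0259, 0.002, 0.0147]
gripper_width 0.0851
scene 42.287829000005395 316.91984578537296 212.69828725025525 [[-0.90328716 -0.42882664  0.01341701]
 [-0.22543482  0.4477876  -0.86525453]
 [ 0.36503622 -0.78459797 -0.50115324]] [0.40964416 0.22827707 0.99414104]
top 49.714397738294885 323.6611799150462 200.84865324901347 [[ 0.02128044 -0.99950469 -0.02318432]
 [-0.9943913  -0.01875719 -0.10408705]
 [ 0.10360063  0.0252693  -0.99429793]] [-0.11781579  0.51977194  0.86992573]
```

View pics/scene0.png

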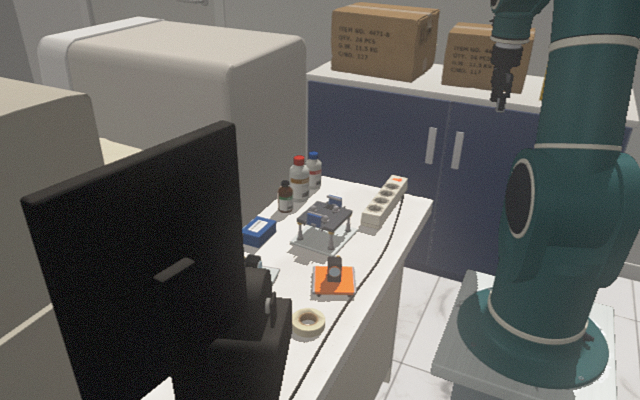

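View pics/top0.png

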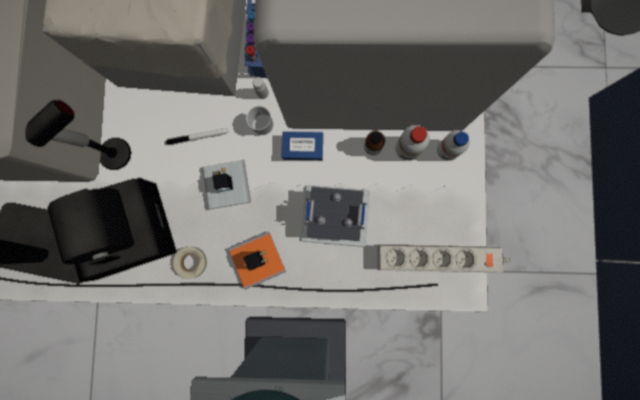

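Candidates for the plate are the grey plate with a black head at top (226,184) and the orange look-alike at top (257,258). The base, at top (336,213), has a similar dark deck. By the description I choose the grey one, and check it in a close crop.

```bash
cat > h.py <<'E'
from bench import telemetry, camera
import cv2,numpy as np
def foc(c): return 200/np.tan(np.radians(c["vfov"])/2)
def cloud(c):
    f=foc(c); v,u=np.mgrid[0:400,0:640]; z=c["range_z"]
    P=np.stack([(u-c["cx"])/f*z,(v-c["cy"])/f*z,z],-1)
    return (P-np.array(c["t"]))@np.array(c["R"])
def ray(c,uv,h):
    R=np.array(c["R"]);t=np.array(c["t"]);f=foc(c)
    d=R.T@np.array([(uv[0]-c["cx"])/f,(uv[1]-c["cy"])/f,1.]);o=-R.T@t
    return o+d*(h-o[2])/d[2]
def proj(c,X):
    q=np.array(c["R"])@X+c["t"];f=foc(c);return q[:2]/q[2]*f+[c["cx"],c["cy"]]
def crop(c,r,k,name):
    x0,y0,x1,y1=r; cv2.imwrite(name,cv2.resize(c["pixels"][y0:y1,x0:x1,::-1],None,fx=k,fy=k,interpolation=cv2.INTER_CUBIC))
E
python3 - <<'E'
from h import *
c=camera("top"); crop(c,(190,140,380,260),4,"pics/t1.png")
P=cloud(c); print(foc(c), (c["range_z"]==0).mean())
for n,u,v in [("table",270,200),("head",223,180),("plate",238,195),("plate",210,200),("deck",336,200),("deckc",345,213),("foot",307,238),("foot2",365,240),("rb",375,140),("box",302,145),("beige",400,60),("beigeedge",380,115),("strip",440,258),("cablestrip",250,120)]: print(n,np.round(P[v,u],4))
c=camera("scene"); crop(c,(230,170,370,310),5,"pics/s1.png")
E
```

```text
431.7072755452109 0.00387109375
table [5.243e-01 8.200e-03 4.000e-04]
head [0.5559 0.094  0.0664]
plate [0.5316 0.0731 0.0198]
plate [0.5203 0.1327 0.0167]
deck [ 0.5196 -0.1328  0.0698]
deckc [ 0.4945 -0.151   0.0666]
foot [ 0.4449 -0.0735  0.0065]
foot2 [ 0.4432 -0.1952  0.0073]
rb [ 0.637  -0.2067  0.0875]
box [ 0.638  -0.0597  0.0319]
beige [ 0.6748 -0.2127  0.3678]
beigeedge [ 0.6753 -0.2121  0.1262]
strip [ 0.4098 -0.3449  0.0324]
cablestrip [0.6919 0.053  0.0252]
```

View pics/t1.png

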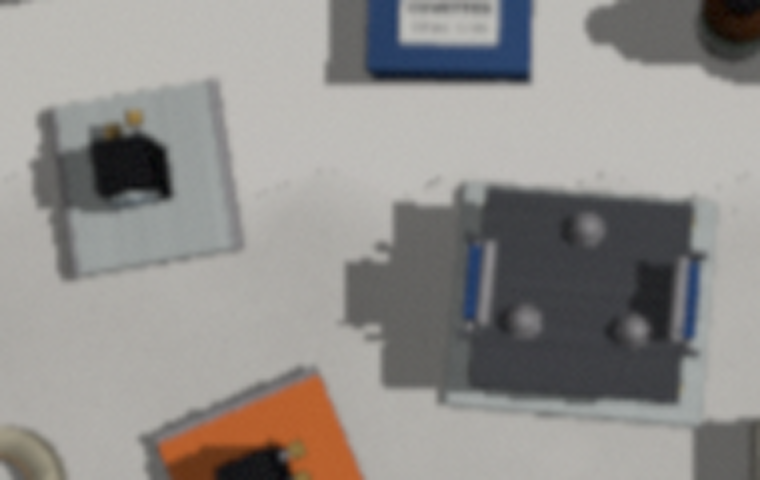

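View pics/s1.png

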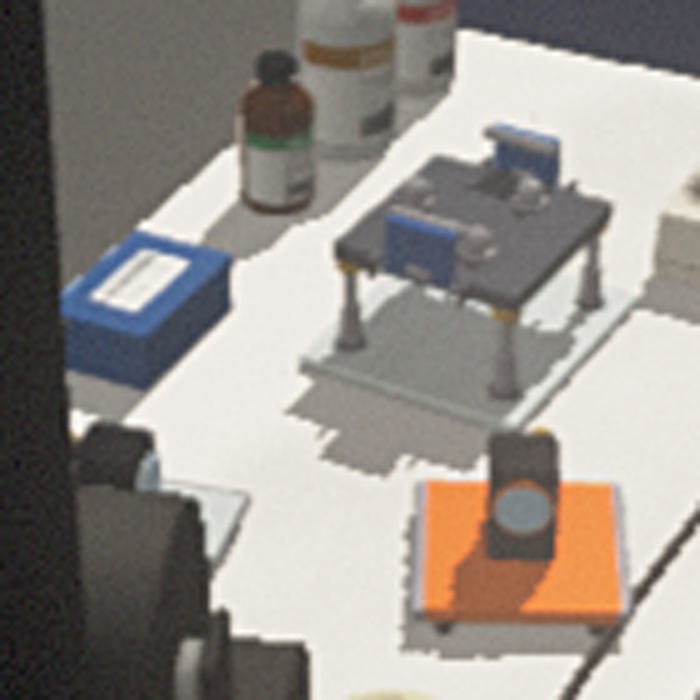

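The crop confirms it: grey plate, head at top (226,184), knobs towards image top and mirror towards image bottom, so its +x runs roughly along world +x. The base's single ball is at top (337,197), with the pair at (321,220) and (348,222), so the base's +x also runs roughly along world +x. Next I measure both.

```bash
cat > meas.py <<'E'
from h import *
def avg(n,k=4):
    cs=[camera(n) for _ in range(k)]; c=cs[0]
    c["range_z"]=np.median([x["range_z"] for x in cs],0); c["pixels"]=np.mean([x["pixels"] for x in cs],0).astype(np.uint8); return c
def rect(c,mask,h):
    n,l,s,_=cv2.connectedComponentsWithStats(mask.astype(np.uint8)); i=1+np.argmax(s[1:,4])
    cn=max(cv2.findContours((l==i).astype(np.uint8),cv2.RETR_EXTERNAL,cv2.CHAIN_APPROX_NONE)[0],key=cv2.contourArea)
    w=np.array([ray(c,p[0],h)[:2]*1000 for p in cn],np.float32)
    return cv2.minAreaRect(w), s[i]
E
python3 - <<'E'
from meas import *
c=avg("top"); P=cloud(c)
np.savez("top0.npz",**{k:np.array(v) for k,v in c.items()})
def box(x0,x1,y0,y1): return (P[...,0]>x0)&(P[...,0]<x1)&(P[...,1]>y0)&(P[...,1]<y1)
b=box(.45,.64,.0,.18); z=P[...,2]
m=b&(z>.010)
print("plate",rect(c,m,.016)); pl=b&(z>.01)&(z<.024); print("plate z",np.median(z[pl]))
hd=b&(z>.055); print("head",P[hd].mean(0),hd.sum(),np.median(z[hd]), rect(c,hd,.064))
tb=(P[...,0]>.45)&(P[...,0]<.6)&(P[...,1]>-.06)&(P[...,1]<.03);print("table",np.median(z[tb]))
b=box(.40,.6,-.24,-.03)
m=b&(z>.04); print("deck+",rect(c,m,.066)); d=b&(z>.05)&(z<.075); print("deck z",np.median(z[d]),np.percentile(z[d],[5,50,95]))
m=b&(z>.003); print("foot",rect(c,m,.008))
hsv=cv2.cvtColor(c["pixels"],cv2.COLOR_RGB2HSV)
roi=c["pixels"][180:245,296:375]; cv2.imwrite("pics/b2.png",cv2.resize(roi[:,:,::-1],None,fx=10,fy=10,interpolation=cv2.INTER_CUBIC))
roi=c["pixels"][150:220,190:260]; cv2.imwrite("pics/p2.png",cv2.resize(roi[:,:,::-1],None,fx=8,fy=8,interpolation=cv2.INTER_CUBIC))
E
```

```text
plate (((555.5982055664062, 100.86787414550781), (92.45354461669922, 91.80087280273438), 10.946768760681152), array([ 202,  160,   49,   49, 1867], dtype=int32))
plate z 0.017719501030125474
head [0.55561417 0.09901034 0.07165011] 279 0.06523823950026394 (((558.9857177734375, 101.0739974975586), (44.8011474609375, 31.58803939819336), 12.745938301086426), array([212, 167,  18,  24, 274], dtype=int32))
table 0.0017806425015803105
deck+ (((494.23992919921875, -131.11016845703125), (119.30811309814453, 100.0344009399414), 86.23358154296875), array([ 304,  186,   63,   55, 2822], dtype=int32))
deck z 0.06822747099889138 [0.06675503 0.06822747 0.06971839]
foot (((494.1415100097656, -129.06781005859375), (143.833251953125, 129.20973205566406), 87.35131072998047), array([ 299,  183,   71,   64, 3698], dtype=int32))
```

View pics/b2.png

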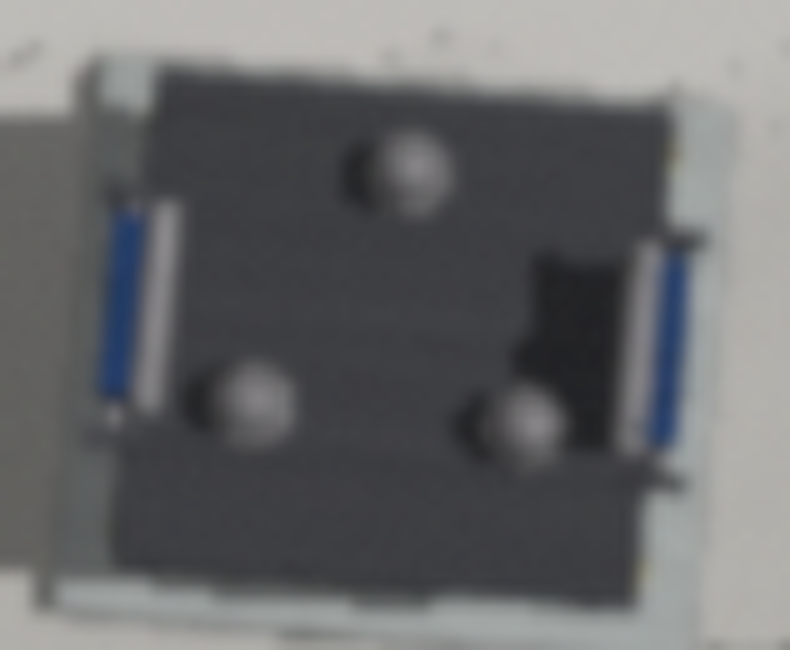

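View pics/p2.png

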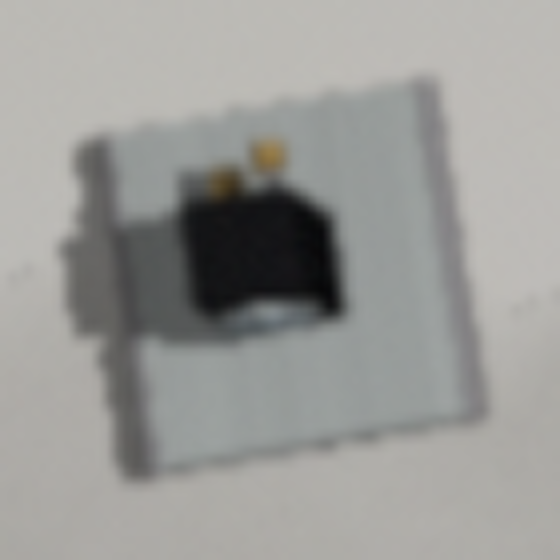

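```bash
python3 - <<'E'
from meas import *
c=dict(np.load("top0.npz")); g=cv2.cvtColor(c["pixels"],cv2.COLOR_RGB2GRAY)
# balls: Hough on x10 crop
k=10;x0,y0=296,180
I=cv2.resize(g[y0:245,x0:375],None,fx=k,fy=k,interpolation=cv2.INTER_CUBIC)
C=cv2.HoughCircles(cv2.GaussianBlur(I,(0,0),5),cv2.HOUGH_GRADIENT,1,120,param1=60,param2=12,minRadius=32,maxRadius=55)
print(C)
# deck by colour : dark (exclude balls) -> fill
m=((g<95)).astype(np.uint8)
def lines(mask_pts,h,ang=None):
    pass
hz=.073
def fit(uvs):
    W=np.array([ray(c,p,hz)[:2] for p in uvs])*1000; M=np.array([[32,0],[-16,27],[-16,-27]],float)
    w=W-W.mean(0); th=np.arctan2((M[:,0]*w[:,1]-M[:,1]*w[:,0]).sum(),(M*w).sum())
    R=np.array([[np.cos(th),-np.sin(th)],[np.sin(th),np.cos(th)]]);print("base",W.mean(0),np.degrees(th),"res",(w-M@R.T).round(2).tolist())
if C is not None:
    uv=[(a/k+x0-.45,b/k+y0-.45) for a,b,r in C[0]]; print(np.round(uv,2))
    U=sorted(uv,key=lambda p:p[1])[:1]+sorted(sorted(uv,key=lambda p:p[1])[1:3],key=lambda p:p[0]); fit(U)
fit([(336.7,196.9),(320.7,219.9),(348.2,222.2)])
E
```

```text
None
base [ 493.68453925 -131.64479351] -3.9686364526613 res [[-0.21, -0.16], [-0.05, 0.04], [0.26, 0.12]]
```

```bash
python3 - <<'E'
from meas import *
c=dict(np.load("top0.npz"))
q=[(80,140),(437,78),(487,416),(130,480)]
W=np.array([ray(c,(a/8+190-.44,b/8+150-.44),.013)[:2]*1000 for a,b in q]); print(W.round(1),W.mean(0))
for i,j in[(0,1),(3,2),(3,0),(2,1)]:
    d=W[j]-W[i]; print(np.linalg.norm(d),np.degrees(np.arctan2(d[1],d[0])))
P=cloud(c)
m=(P[...,0]>.53)&(P[...,0]<.58)&(P[...,1]>.07)&(P[...,1]<.13)&(c["pixels"].max(2)<60)&(P[...,2]>.05)
n,l,s,ct=cv2.connectedComponentsWithStats(m.astype(np.uint8));print(s,ct)
cn=max(cv2.findContours(m.astype(np.uint8),0,1)[0],key=cv2.contourArea)
for h in(.064,): 
  w=np.array([ray(c,p[0],h)[:2]*1000 for p in cn],np.float32); print(w.min(0),w.max(0))
for X in([.5556,.1009,.016],[.5556,.1009,.064]): print(proj(c,np.array(X)))
from bench import telemetry
s=telemetry.read_state();R=np.array(s["orientation"]);t=np.array(s["tool_pos"])
print("tool delta/0.5 for (.5556,.1009,.239)",R.T@(np.array([.5556,.1009,t[2]])-t)/.5,"clk",s["time_s"])
E
```

```text
[[590.9 159.7]
 [609.3  64.6]
 [518.9  47.6]
 [500.2 141.7]] [554.83143355 103.38385931]
96.84236608794282 -79.05021648997788
95.88973440718037 -78.70713809656468
92.52973620085676 11.206870300252556
91.95621573999362 10.613837197537043
[[     0      0    640    400 255777]
 [   212    174     18     16    223]] [[319.58624114 199.51623875]
 [220.58295964 180.87443946]]
[537.8375   81.94246] [568.57654  116.991196]
[225.80224328 183.71978496]
[219.8571091  180.28675025]
tool delta/0.5 for (.5556,.1009,.239) [ 1.11846658e+00 -1.09323435e+00  2.26672409e-04] clk 0.4
```

```bash
python3 -m pendant '[[0,0.7,-0.68,0,0,0,0.04],[0,0.7,-0.68,0,0,0,0.04],[0,0.7,-0.68,0,0,0,0.04],[0,0.7,-0.68,0,0,0,0.04],[0,0.7,-0.68,0,0,0,0.04],[0,0.7,-0.68,0,0,0,0.04],[0,0.7,-0.68,0,0,0,0.04],[0,0.7,-0.68,0,0,0,0.04],[0,0.7,-0.68,0,0,0,0.04],[0,0.7,-0.68,0,0,0,0.04],[0,0.7,-0.68,0,0,0,0.04],[0,0.7,-0.68,0,0,0,0.04]]' 30
cat > go.py <<'E'
import sys;from h import *
def delta(x,y,z,yaw):
    s=telemetry.read_state();R=np.array(s["orientation"]);t=np.array(s["tool_pos"])
    d=R.T@(np.array([x,y,z])/1000-t)/.5; a=np.radians(yaw)
    G=np.array([[np.cos(a),np.sin(a),0],[np.sin(a),-np.cos(a),0],[0,0,-1]])
    w=cv2.Rodrigues(R.T@G)[0].ravel()/np.pi
    print("pos",(t*1000).round(2),"yaw",np.degrees(np.arctan2(R[1,0],R[0,0])).round(2),"tilt",R[:2,2].round(4),"shift",d.round(4),"turn",w.round(4),"F",np.round(s["contact_force"],2),"gw",round(s["gripper_width"],4),"t",s["time_s"])
if __name__=="__main__": delta(*map(float,sys.argv[1:]))
E
python3 go.py 555.6 100.9 130 10.9
```

```text
time_s: 1.4
tool_pos: [0.4229, -0.1576, 0.2397]
orientation: [[0.981, 0.194, 0.001], [0.194, -0.981, -0.0], [0.001, 0.0, -1.0]]
contact_force: [1.1, 0.5, 0.4]
gripper_width: 0.0854
pos [ 422.86 -157.6   239.68] yaw 11.2 tilt [ 0.0009 -0.    ] shift [ 0.3606 -0.4557  0.2196] turn [ 0.0001 -0.0003  0.0016] F [1.14 0.55 0.41] gw 0.0854 t 1.4
```

```bash
python3 -m pendant '[[0,0.3606,-0.4557,0,0,0,0.0016],[0,0.3606,-0.4557,0,0,0,0.0016],[0,0.3606,-0.4557,0,0,0,0.0016],[0,0.3606,-0.4557,0,0,0,0.0016],[0,0.3606,-0.4557,0,0,0,0.0016],[0,0.3606,-0.4557,0,0,0,0.0016],[0,0.3606,-0.4557,0,0,0,0.0016],[0,0.3606,-0.4557,0,0,0,0.0016],[0,0.3606,-0.4557,0.22,0,0,0.0016],[0,0.3606,-0.4557,0.22,0,0,0.0016],[0,0.3606,-0.4557,0.22,0,0,0.0016],[0,0.3606,-0.4557,0.22,0,0,0.0016]]'
python3 go.py 555.6 100.9 36 10.9
python3 - <<'E'
from h import *
c=camera("scene"); crop(c,(200,200,360,320),5,"pics/s3.png")
c=camera("top"); crop(c,(150,110,310,230),5,"pics/t3.png")
E
```

```text
time_s: 2.4
tool_pos: [0.5522, 0.0966, 0.1244]
orientation: [[0.982, 0.187, -0.007], [0.187, -0.982, -0.001], [-0.008, -0.001, -1.0]]
contact_force: [-1.1, 0.7, -1.0]
gripper_width: 0.0851
pos [552.17  96.59 124.41] yaw 10.79 tilt [-0.0075 -0.0009] shift [ 0.0097 -0.0071  0.1767] turn [-0.0002  0.0024 -0.0006] F [-1.13  0.68 -1.04] gw 0.0851 t 2.4
```

View pics/s3.png

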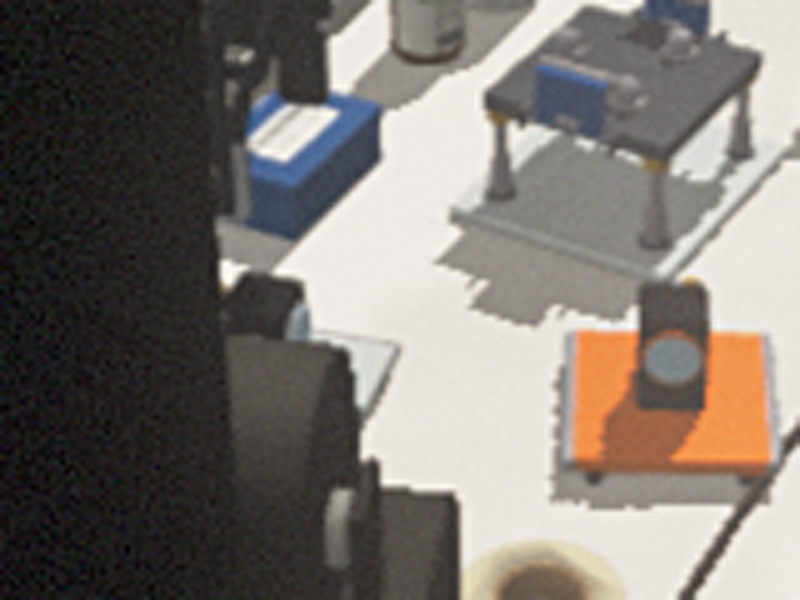

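View pics/t3.png

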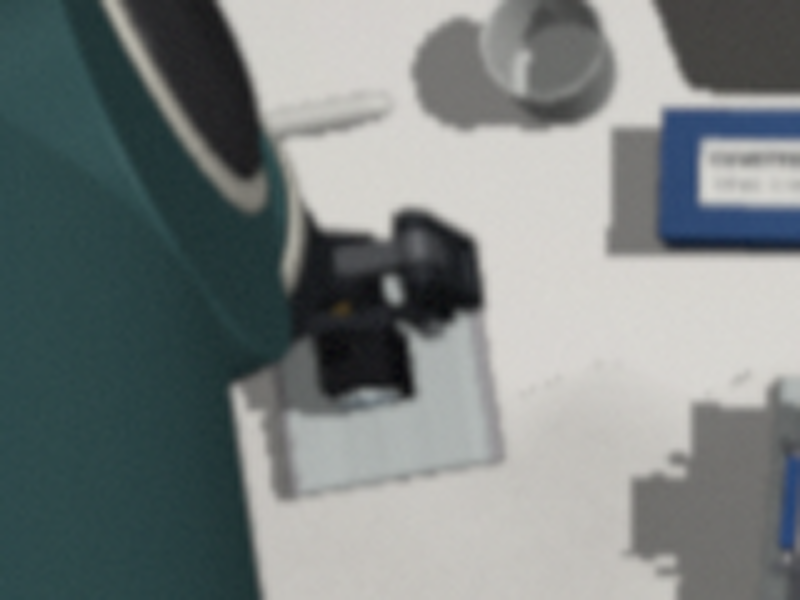

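```bash
python3 -m pendant '[[0,0,0,0,0,0,0],[0,0,0,0,0,0,0],[0,0,0,0,0,0,0]]'>/dev/null
python3 go.py 555.6 100.9 36 10.9
```

```text
pos [555.77  97.34 131.04] yaw 10.76 tilt [0.0026 0.0002] shift [ 0.0005 -0.0071  0.1901] turn [ 0.0001 -0.0008 -0.0008] F [ 0.51 -1.56 -0.87] gw 0.0851 t 2.75
```

```bash
python3 -m pendant '[[0,0.0005,-0.007,0,0,0,-0.0008],[0,0.0005,-0.007,0.06,0,0,-0.0008],[0,0.0005,-0.007,0.12,0,0,-0.0008],[0,0.0005,-0.007,0.16,0,0,-0.0008],[0,0.0005,-0.007,0.19,0,0,-0.0008],[0,0.0005,-0.007,0.19,0,0,-0.0008],[0,0.0005,-0.007,0.19,0,0,-0.0008],[0,0.0005,-0.007,0.19,0,0,-0.0008]]'
python3 go.py 555.6 100.9 36 10.9
python3 - <<'E'
from h import *
c=camera("top"); crop(c,(150,110,310,230),5,"pics/t4.png")
E
```

```text
time_s: 3.42
tool_pos: [0.5552, 0.1011, 0.0356]
orientation: [[0.982, 0.19, 0.001], [0.19, -0.982, 0.0], [0.001, -0.0, -1.0]]
contact_force: [0.5, -0.9, 0.7]
gripper_width: 0.0852
pos [555.19 101.11  35.57] yaw 10.93 tilt [0.0015 0.0004] shift [ 0.0007  0.0006 -0.0009] turn [-0.     -0.0005  0.0002] F [ 0.5  -0.85  0.66] gw 0.0852 t 3.4167
```

View pics/t4.png

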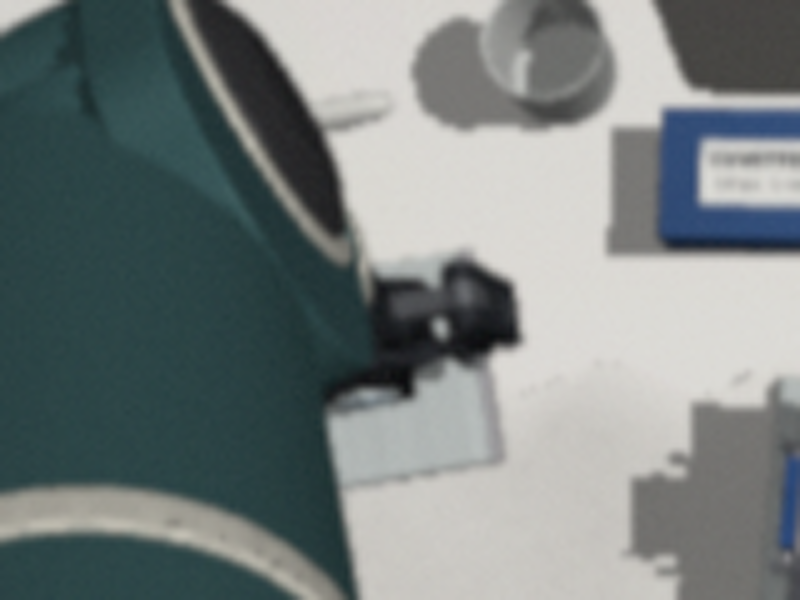

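```bash
python3 -m pendant '[[255,0,0,0,0,0,0],[255,0,0,0,0,0,0],[255,0,0,0,0,0,0],[255,0,0,0,0,0,0],[255,0,0,0,0,0,0],[255,0,0,0,0,0,0],[255,0,0,0,0,0,0],[255,0,0,0,0,0,0],[255,0,0,0,0,0,0],[255,0,0,0,0,0,0]]' 45
python3 go.py 555.6 100.9 36 10.9
```

```text
time_s: 4.3
tool_pos: [0.5546, 0.1008, 0.0345]
orientation: [[0.982, 0.189, 0.0], [0.189, -0.982, -0.0], [0.0, 0.0, -1.0]]
contact_force: [-1.7, 0.1, 5.7]
gripper_width: 0.0296
pos [554.6  100.78  34.51] yaw 10.92 tilt [ 0.0002 -0.    ] shift [ 0.002   0.0001 -0.003 ] turn [ 0.     -0.0001  0.0001] F [-1.67  0.1   5.72] gw 0.0296 t 4.3
```

```bash
python3 -m pendant '[[255,0,0,-0.02,0,0,0],[255,0,0,-0.06,0,0,0],[255,0,0,-0.12,0,0,0],[255,0,0,-0.18,0,0,0],[255,0,0,-0.25,0,0,0],[255,0,0,-0.25,0,0,0],[255,0,0,-0.25,0,0,0],[255,0,0,-0.25,0,0,0],[255,0,0,-0.25,0,0,0],[255,0,0,-0.25,0,0,0]]'
python3 go.py 493.9 -131.4 158 -3.9
python3 - <<'E'
from h import *
c=camera("top"); crop(c,(150,110,310,230),5,"pics/t5.png")
E
```

```text
time_s: 5.13
tool_pos: [0.5538, 0.1007, 0.158]
orientation: [[0.982, 0.19, -0.002], [0.19, -0.982, -0.0], [-0.002, -0.0, -1.0]]
contact_force: [0.9, -0.2, -4.2]
gripper_width: 0.0294
pos [553.77 100.67 158.03] yaw 10.93 tilt [-0.0023 -0.0001] shift [-2.056e-01  4.330e-01  4.000e-04] turn [-0.      0.0007  0.0824] F [ 0.89 -0.18 -4.17] gw 0.0294 t 5.1333
```

View pics/t5.png

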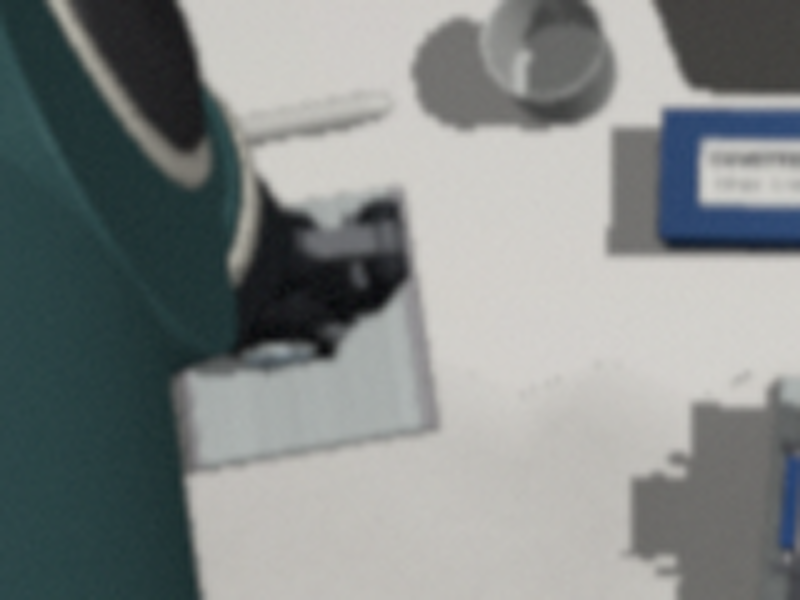

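```bash
python3 -m pendant '[[255,-0.02,0.043,0,0,0,0.01],[255,-0.05,0.11,0,0,0,0.02],[255,-0.08,0.17,0,0,0,0.03],[255,-0.11,0.23,0,0,0,0.045],[255,-0.14,0.29,0,0,0,0.06],[255,-0.17,0.35,0,0,0,0.07],[255,-0.195,0.41,0,0,0,0.08],[255,-0.206,0.433,0,0,0,0.0824],[255,-0.206,0.433,0,0,0,0.0824],[255,-0.206,0.433,0,0,0,0.0824],[255,-0.206,0.433,0,0,0,0.0824],[255,-0.206,0.433,0,0,0,0.0824]]'
python3 go.py 493.9 -131.4 158 -3.9
python3 - <<'E'
from h import *
c=camera("top"); crop(c,(270,150,400,270),5,"pics/t6.png")
c=camera("scene"); crop(c,(250,120,400,260),5,"pics/s6.png")
E
```

```text
time_s: 6.18
tool_pos: [0.4946, -0.1301, 0.1591]
orientation: [[0.998, -0.066, -0.0], [-0.066, -0.998, 0.001], [-0.0, -0.001, -1.0]]
contact_force: [0.1, 0.9, -2.8]
gripper_width: 0.0296
pos [ 494.62 -130.13  159.08] yaw -3.8 tilt [-0.0003  0.0006] shift [-0.0013  0.0026  0.0022] turn [-0.0002  0.0001  0.0005] F [ 0.05  0.86 -2.82] gw 0.0296 t 6.1833
```

View pics/t6.png

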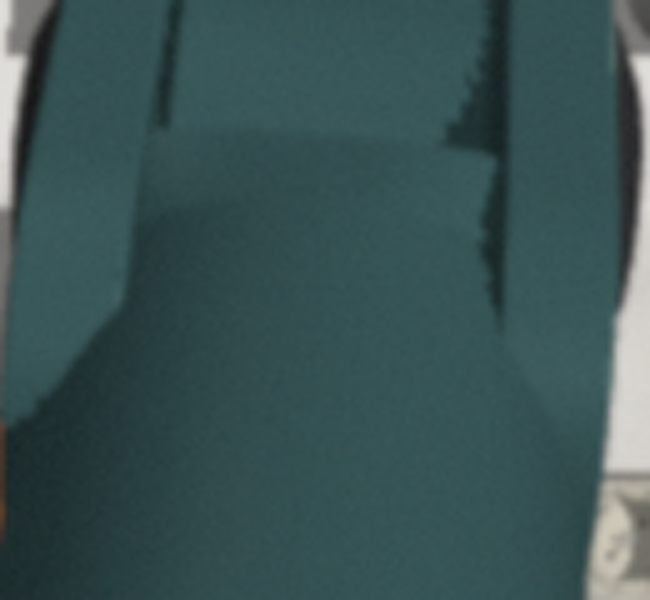

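View pics/s6.png

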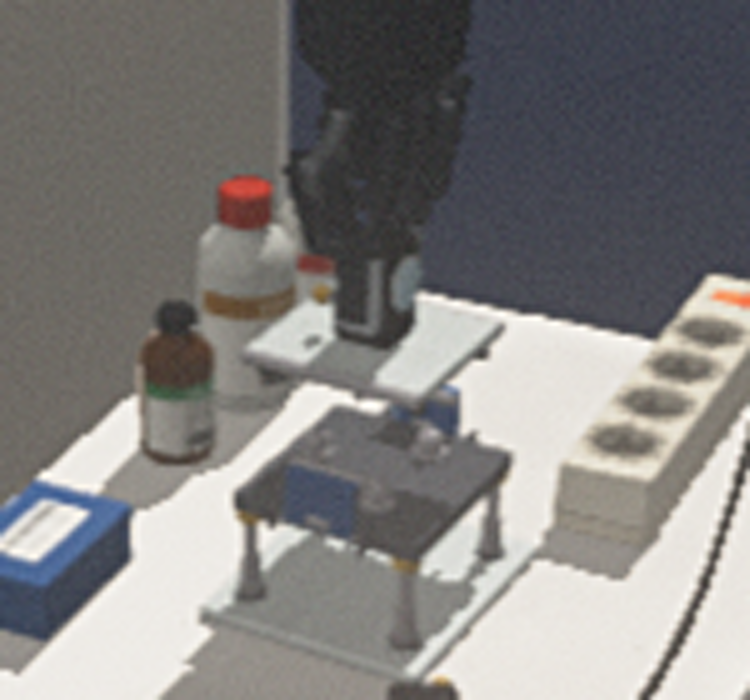

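```bash
python3 - <<'E'
from meas import *
c=avg("scene",3); np.savez("sc6.npz",**{k:np.array(v) for k,v in c.items()})
crop(c,(290,175,365,240),10,"pics/s7.png")
P=cloud(c)
for u,v in[(305,190),(340,190),(320,215),(333,222)]: print(u,v,P[v,u].round(4))
E
python3 go.py 493.9 -131.4 158 -3.9
```

```text
305 190 [ 0.5286 -0.09    0.1398]
340 190 [ 0.4565 -0.1257  0.1402]
320 215 [ 0.4851 -0.0802  0.0898]
333 222 [ 0.4617 -0.103   0.0651]
pos [ 494.47 -130.82  159.21] yaw -3.86 tilt [-0.0001  0.0002] shift [-0.0011  0.0012  0.0024] turn [-0.0001  0.0001  0.0002] F [-0.45 -0.15 -3.63] gw 0.0296 t 6.4333
```

View pics/s7.png

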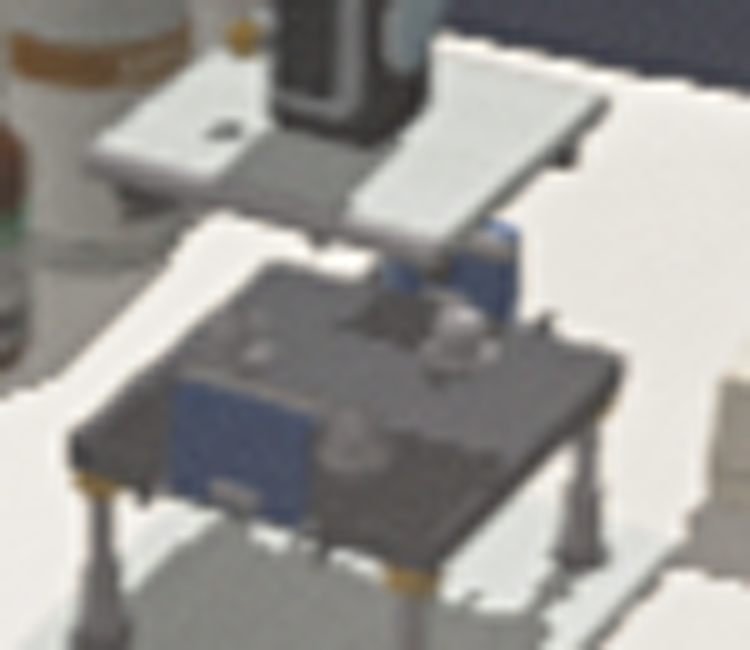

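```bash
python3 - <<'E'
from meas import *
c=dict(np.load("sc6.npz"))
def w(p,h): return ray(c,(p[0]/10+290-.45,p[1]/10+175-.45),h)[:2]*1000
a=np.radians(-3.9);R=np.array([[np.cos(a),-np.sin(a)],[np.sin(a),np.cos(a)]])
b=np.array([493.9,-131.4])
for n,p,h in[("pl+x+y",(88,152),.139),("pl-x+y",(437,243),.140),("pl-x-y",(610,97),.140),("pl front mid",(520,168),.1406),
 ("dk+x+y",(72,432),.066),("dk-x+y",(425,560),.066),("dk-x-y",(624,360),.066),("dk+x-y",(272,262),.066),
 ("ball1",(249,345),.073),("ball2",(355,437),.073),("ball3",(458,335),.073)]:
    print(n,((w(p,h)-b)@R).round(1))
# predicted pixel for base model from top-cam pose
for n,m,h in[("dk+x+y",(50,52),.066),("dk-x+y",(-50,52),.066),("dk-x-y",(-50,-52),.066),("dk+x-y",(50,-52),.066),("b1",(32,0),.073),("b2",(-16,27),.073),("b3",(-16,-27),.073)]:
    X=np.r_[(b+R@np.array(m))/1000,h]; print(n,((proj(c,X)-[290-.45,175-.45])*10).round(0))
E
```

```text
pl+x+y [46.3 49.1]
pl-x+y [-44.   48.5]
pl-x-y [-45.6 -35.9]
pl front mid [-44.2   8. ]
dk+x+y [48.2 54. ]
dk-x+y [-50.5  62. ]
dk-x-y [-49.4 -43.6]
dk+x-y [ 48.5 -43.1]
ball1 [26.7  7.2]
ball2 [-16.1  32.3]
ball3 [-14.4 -22.9]
dk+x+y [ 70. 426.]
dk-x+y [444. 540.]
dk-x-y [641. 346.]
dk+x-y [284. 246.]
b1 [245. 327.]
b2 [366. 427.]
b3 [472. 329.]
```

```bash
python3 -m pendant '[[255,-0.003,0.001,0.01,0,0,0],[255,-0.003,0.001,0.03,0,0,0],[255,-0.003,0.001,0.05,0,0,0],[255,-0.003,0.001,0.07,0,0,0],[255,-0.003,0.001,0.074,0,0,0],[255,-0.003,0.001,0.074,0,0,0],[255,-0.003,0.001,0.074,0,0,0],[255,-0.003,0.001,0.074,0,0,0],[255,-0.003,0.001,0.074,0,0,0]]' >/dev/null
python3 go.py 492.9 -131.3 118 -3.9
python3 - <<'E'
from meas import *
c=avg("scene",3); np.savez("sc8.npz",**{k:np.array(v) for k,v in c.items()})
crop(c,(290,175,365,240),10,"pics/s8.png")
E
```

```text
pos [ 493.1  -131.78  122.66] yaw -3.91 tilt [ 0.0006 -0.0002] shift [-0.0005 -0.0009  0.0093] turn [ 0.     -0.0002 -0.0001] F [ 0.35  0.3  -3.9 ] gw 0.0294 t 7.1833
```

View pics/s8.png

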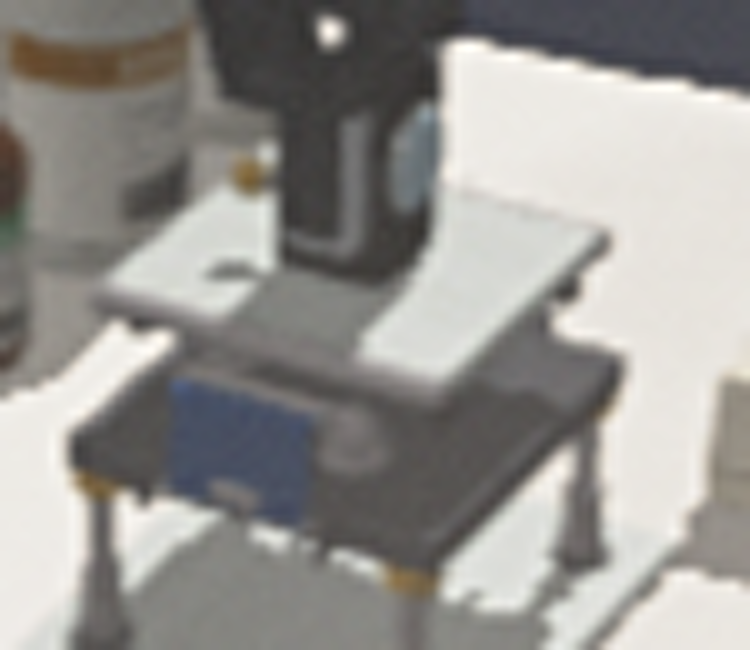

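Plate hovers level over the deck; its near front corner is at crop (437,400) and the deck's is at (425,560), with no contact yet. Next I descend in small steps and watch the force.

```bash
python3 -m pendant '[[255,-0.0003,-0.0007,0.002,0,0,0],[255,-0.0003,-0.0007,0.004,0,0,0],[255,-0.0003,-0.0007,0.006,0,0,0],[255,-0.0003,-0.0007,0.006,0,0,0],[255,-0.0003,-0.0007,0.006,0,0,0]]' | grep -E "force|tool_pos"
python3 go.py 492.9 -131.3 118 -3.9
```

```text
tool_pos: [0.4927, -0.1313, 0.1192]
contact_force: [-0.3, 0.0, -4.3]
pos [ 492.67 -131.32  119.18] yaw -3.91 tilt [-0.0002  0.0001] shift [ 0.0004 -0.0001  0.0024] turn [-0.      0.0001 -0.    ] F [-0.34  0.01 -4.31] gw 0.0291 t 7.75
```

```bash
python3 -m pendant '[[255,0,0,0.002,0,0,0],[255,0,0,0.004,0,0,0],[255,0,0,0.004,0,0,0],[255,0,0,0.004,0,0,0]]' | grep -E "force|tool_pos"
python3 go.py 492.9 -131.3 118 -3.9
```

```text
tool_pos: [0.4927, -0.1314, 0.1173]
contact_force: [-0.1, -0.5, -3.2]
pos [ 492.73 -131.41  117.26] yaw -3.91 tilt [-0.0001  0.    ] shift [ 0.0003 -0.0002 -0.0015] turn [-0.      0.     -0.0001] F [-0.08 -0.45 -3.2 ] gw 0.0295 t 8.0833
```

```bash
python3 -m pendant '[[255,0,0,0.001,0,0,0],[255,0,0,0.002,0,0,0],[255,0,0,0.002,0,0,0],[255,0,0,0.002,0,0,0]]' >/dev/null
python3 go.py 492.9 -131.3 115 -3.9
python3 -m pendant '[[255,0,0,0.001,0,0,0],[255,0,0,0.002,0,0,0],[255,0,0,0.002,0,0,0],[255,0,0,0.002,0,0,0]]' >/dev/null
python3 go.py 492.9 -131.3 115 -3.9
```

```text
pos [ 493.3  -131.47  116.82] yaw -3.91 tilt [ 0.0013 -0.0004] shift [-0.0008 -0.0003  0.0036] turn [ 0.0001 -0.0004 -0.0001] F [-0.53 -0.91  4.12] gw 0.0295 t 8.4167
pos [ 493.52 -131.43  115.93] yaw -3.9 tilt [ 0.0017 -0.0004] shift [-0.0013 -0.0002  0.0019] turn [ 0.0001 -0.0006 -0.    ] F [0.93 0.17 5.37] gw 0.0297 t 8.75
```

```bash
for i in 1; do python3 -m pendant '[[255,0,0,0.001,0,0,0],[255,0,0,0.002,0,0,0],[255,0,0,0.002,0,0,0],[255,0,0,0.002,0,0,0]]' >/dev/null
python3 go.py 492.9 -131.3 113 -3.9; done
python3 -m pendant '[[255,0,0,0.001,0,0,0],[255,0,0,0.002,0,0,0],[255,0,0,0.002,0,0,0],[255,0,0,0.002,0,0,0]]' >/dev/null
python3 go.py 492.9 -131.3 113 -3.9
```

```text
pos [ 493.02 -131.37  114.47] yaw -3.91 tilt [ 0.0006 -0.0001] shift [-0.0002 -0.0001  0.0029] turn [ 0.     -0.0002 -0.    ] F [ 1.12 -0.84  2.29] gw 0.0296 t 9.0833
pos [ 492.5  -131.3   113.01] yaw -3.91 tilt [-0.0006  0.0002] shift [ 0.0008 -0.0001  0.    ] turn [-0.0001  0.0002 -0.    ] F [-0.15 -0.51 -2.78] gw 0.0295 t 9.4167
```

```bash
python3 - <<'E'
from meas import *
c=avg("scene",3); np.savez("sc9.npz",**{k:np.array(v) for k,v in c.items()})
crop(c,(290,175,365,240),10,"pics/s9.png")
E
```

```text
(no output)
```

View pics/s9.png

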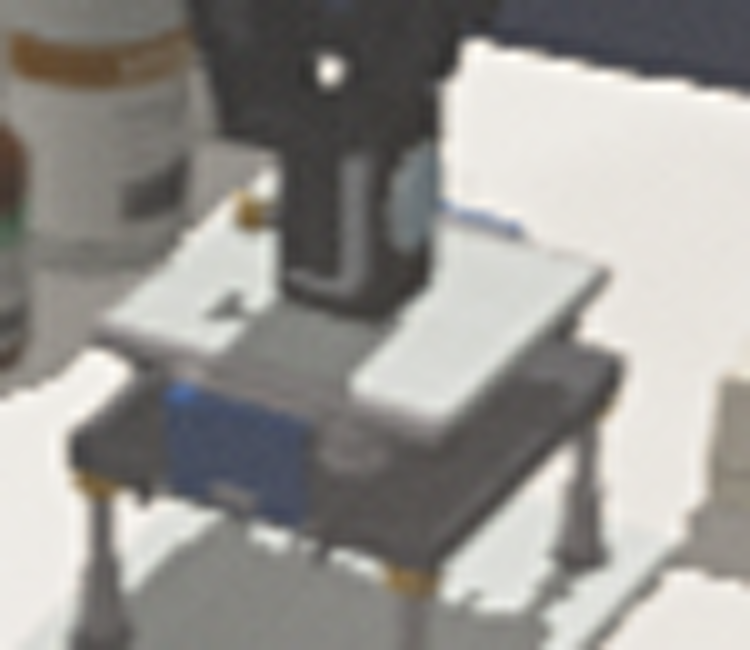

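```bash
python3 -m pendant '[[255,0,0,0.001,0,0,0],[255,0,0,0.002,0,0,0],[255,0,0,0.002,0,0,0],[255,0,0,0.002,0,0,0]]' >/dev/null
python3 go.py 492.9 -131.3 113 -3.9
python3 -m pendant '[[255,0,0,0.001,0,0,0],[255,0,0,0.002,0,0,0],[255,0,0,0.002,0,0,0],[255,0,0,0.002,0,0,0]]' >/dev/null
python3 go.py 492.9 -131.3 113 -3.9
```

```text
pos [ 492.58 -131.29  112.11] yaw -3.91 tilt [-0.0004  0.0002] shift [ 0.0006 -0.     -0.0018] turn [-0.0001  0.0001 -0.0001] F [ 0.28 -0.92 -5.38] gw 0.0294 t 9.9
pos [ 492.59 -131.3   111.09] yaw -3.91 tilt [-0.0004  0.0002] shift [ 0.0006 -0.     -0.0038] turn [-0.0001  0.0001 -0.0001] F [ 1.53 -1.76 -6.52] gw 0.0296 t 10.2333
```

```bash
python3 -m pendant '[[255,0,0,0.0005,0,0,0],[255,0,0,0.001,0,0,0],[255,0,0,0.001,0,0,0],[255,0,0,0.001,0,0,0]]' >/dev/null
python3 go.py 492.9 -131.3 113 -3.9
python3 -m pendant '[[255,0,0,0.0005,0,0,0],[255,0,0,0.001,0,0,0],[255,0,0,0.001,0,0,0],[255,0,0,0.001,0,0,0]]' >/dev/null
python3 go.py 492.9 -131.3 113 -3.9
```

```text
pos [ 492.64 -131.33  110.7 ] yaw -3.91 tilt [-0.0002  0.0001] shift [ 0.0005 -0.0001 -0.0046] turn [-0.      0.0001 -0.0001] F [ 0.48 -1.23 -6.57] gw 0.0298 t 10.5667
pos [ 492.65 -131.31  110.18] yaw -3.91 tilt [-0.0002  0.0001] shift [ 0.0005 -0.0001 -0.0056] turn [-0.      0.0001 -0.    ] F [-0.29  0.11 -6.8 ] gw 0.0294 t 10.9
```

```bash
python3 -m pendant '[[255,0,0,0.0005,0,0,0],[255,0,0,0.001,0,0,0],[255,0,0,0.001,0,0,0],[255,0,0,0.001,0,0,0]]' >/dev/null
python3 go.py 492.9 -131.3 113 -3.9
python3 -m pendant '[[255,0,0,0.0005,0,0,0],[255,0,0,0.0008,0,0,0],[255,0,0,0.0008,0,0,0],[255,0,0,0.0008,0,0,0]]' >/dev/null
python3 go.py 492.9 -131.3 113 -3.9
```

```text
pos [ 492.71 -131.38  109.73] yaw -3.91 tilt [-0.0001  0.    ] shift [ 0.0004 -0.0002 -0.0065] turn [-0.      0.     -0.0001] F [ 1.04 -0.89 -7.8 ] gw 0.0295 t 11.2333
pos [ 492.85 -131.41  109.44] yaw -3.91 tilt [ 0.0002 -0.    ] shift [ 0.0001 -0.0002 -0.0071] turn [ 0.     -0.0001 -0.0001] F [ 1.33 -1.34 -6.45] gw 0.0295 t 11.5667
```

```bash
python3 -m pendant '[[255,0,0,0.0003,0,0,0],[255,0,0,0.0006,0,0,0],[255,0,0,0.0006,0,0,0],[255,0,0,0.0006,0,0,0]]' >/dev/null
python3 go.py 492.9 -131.3 113 -3.9
python3 -m pendant '[[255,0,0,0.0003,0,0,0],[255,0,0,0.0006,0,0,0],[255,0,0,0.0006,0,0,0],[255,0,0,0.0006,0,0,0]]' >/dev/null
python3 go.py 492.9 -131.3 113 -3.9
```

```text
pos [ 492.92 -131.42  109.18] yaw -3.91 tilt [ 0.0004 -0.    ] shift [-0.0001 -0.0002 -0.0076] turn [ 0.     -0.0001 -0.0001] F [ 2.28 -2.03 -4.34] gw 0.0294 t 11.9
pos [ 493.06 -131.42  108.99] yaw -3.91 tilt [ 0.0007 -0.0001] shift [-0.0003 -0.0002 -0.008 ] turn [ 0.     -0.0002 -0.    ] F [ 3.14 -2.3  -1.68] gw 0.0292 t 12.2333
```

```bash
python3 -m pendant '[[255,0.0005,0.0004,0,0,0,0],[255,0.001,0.0008,0,0,0,0],[255,0.001,0.0008,0,0,0,0],[255,0.001,0.0008,0,0,0,0]]' >/dev/null
python3 go.py 492.9 -131.3 113 -3.9
python3 -m pendant '[[255,0,0,0.0003,0,0,0],[255,0,0,0.0006,0,0,0],[255,0,0,0.0006,0,0,0],[255,0,0,0.0006,0,0,0]]' >/dev/null
python3 go.py 492.9 -131.3 113 -3.9
```

```text
pos [ 493.2  -131.6   108.84] yaw -3.9 tilt [-0.0001  0.0002] shift [-0.0006 -0.0006 -0.0083] turn [-0.0001  0.      0.    ] F [0.64 1.32 1.95] gw 0.0295 t 12.5667
pos [ 493.31 -131.63  108.73] yaw -3.9 tilt [0.0002 0.0001] shift [-0.0009 -0.0006 -0.0085] turn [-0.     -0.0001 -0.    ] F [-0.63  1.4   6.97] gw 0.0298 t 12.9
```

```bash
python3 -m pendant '[[255,0,0,-0.0004,0,0,0],[255,0,0,-0.0006,0,0,0],[120,0,0,-0.0006,0,0,0],[100,0,0,-0.0006,0,0,0],[100,0,0,-0.0006,0,0,0],[100,0,0,-0.0006,0,0,0],[100,0,0,-0.0006,0,0,0],[100,0,0,-0.0006,0,0,0]]' 
python3 - <<'E'
from meas import *
c=avg("scene",3); np.savez("sc10.npz",**{k:np.array(v) for k,v in c.items()})
crop(c,(290,175,365,240),10,"pics/s10.png")
E
```

```text
time_s: 13.57
tool_pos: [0.4931, -0.1318, 0.1087]
orientation: [[0.998, -0.068, -0.0], [-0.068, -0.998, 0.0], [-0.0, -0.0, -1.0]]
contact_force: [-0.3, 0.5, 0.7]
gripper_width: 0.0522
```

View pics/s10.png

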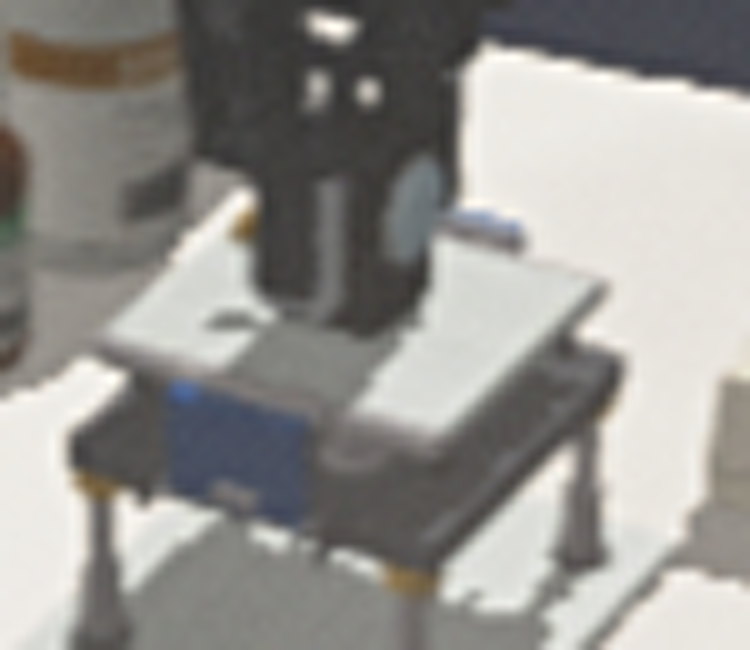

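Fingers are open (52 mm) with the force near zero, and the plate looks seated under both rollers (near bead about (260,395), far roller (485,230)). I retreat upwards, then move clear so the top camera can see.

```bash
python3 -m pendant '[[100,0,0,-0.01,0,0,0],[100,0,0,-0.04,0,0,0],[100,0,0,-0.08,0,0,0],[100,0,0,-0.13,0,0,0],[100,0,0,-0.18,0,0,0],[100,0,0,-0.24,0,0,0],[100,0,0,-0.3,0,0,0],[100,0,0,-0.3,0,0,0]]' | grep -E "pos|force"
python3 -m pendant '[[100,-0.08,0,0,0,0,0],[100,-0.12,0.08,0,0,0,0],[100,-0.12,0.16,0,0,0,0],[100,-0.12,0.24,0,0,0,0],[100,-0.12,0.32,0,0,0,0],[100,-0.12,0.4,0,0,0,0],[100,-0.12,0.48,0,0,0,0],[100,-0.12,0.5,0,0,0,0],[100,-0.12,0.5,0,0,0,0],[100,-0.12,0.5,0,0,0,0],[100,-0.12,0.5,0,0,0,0]]' | grep -E "pos|force"
python3 - <<'E'
from meas import *
c=avg("top",4); np.savez("top1.npz",**{k:np.array(v) for k,v in c.items()})
crop(c,(270,110,400,250),5,"pics/t11.png")
P=cloud(c); z=P[...,2]
b=(P[...,0]>.4)&(P[...,0]<.6)&(P[...,1]>-.24)&(P[...,1]<-.03)
m=b&(z>.083)&(z<.1); print("plate z",np.median(z[m]))
m&=np.isfinite(z); 
M=m.astype(np.uint8); print(rect(c,b&(z>.080),.09))
A=np.c_[P[m][:,:2],np.ones(m.sum())]; k=np.linalg.lstsq(A,z[m],rcond=None)[0]; print("tilt",k[:2])
c=avg("scene",2); crop(c,(280,165,370,240),8,"pics/s11.png")
E
```

```text
tool_pos: [0.4952, -0.132, 0.2645]
contact_force: [0.5, 0.4, 0.7]
tool_pos: [0.4167, -0.376, 0.2588]
contact_force: [0.7, 0.3, -0.7]
plate z 0.09184847830738778
(((494.2476806640625, -130.942626953125), (116.46365356445312, 92.0741195678711), 86.364501953125), array([ 304,  187,   62,   51, 2546], dtype=int32))
tilt [0.00064732 0.00068785]
```

View pics/t11.png

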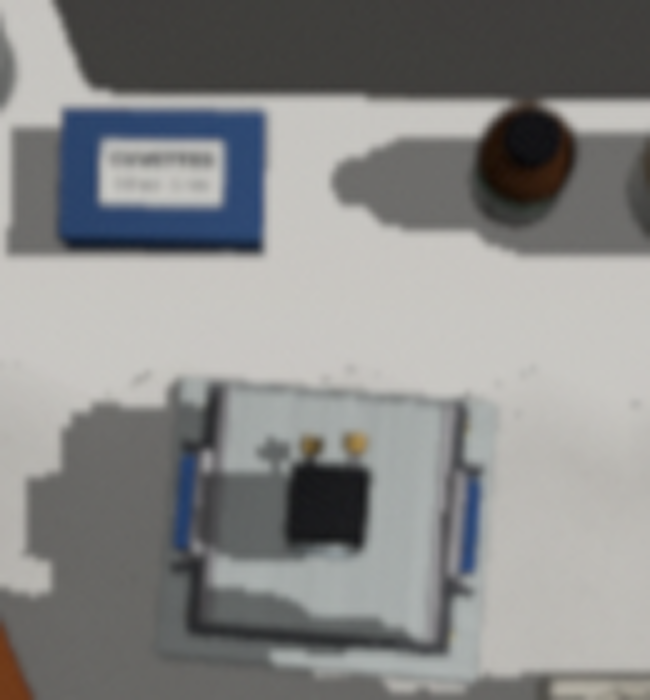

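View pics/s11.png

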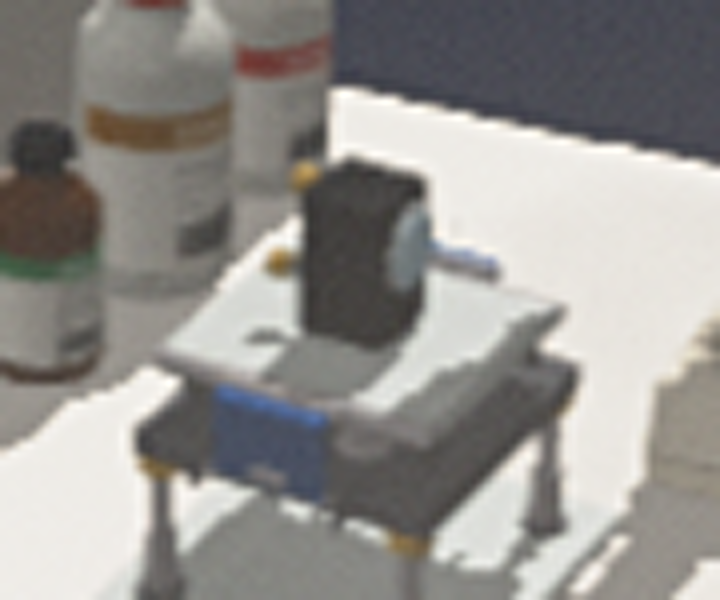

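```bash
python3 -m pendant '[[100,0,0,0,0,0,0],[100,0,0,0,0,0,0],[100,0,0,0,0,0,0]]'; python3 -c "
from bench import close_job; print(close_job())"
```

```text
time_s: 15.85
tool_pos: [0.4163, -0.377, 0.2588]
orientation: [[0.998, -0.068, -0.0], [-0.068, -0.998, 0.0], [-0.0, -0.0, -1.0]]
contact_force: [-0.9, -1.5, -0.1]
gripper_width: 0.0521
the job is handed in; nothing more can be done
None
```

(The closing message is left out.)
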